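Start the clamp nut on the grinding wheel arbor

ROBOT

A 6-joint arm with a two-finger parallel gripper is mounted at the origin on the work surface. World frame = base frame: x ahead of the robot, y to its left, z up, the work surface at z = 0. Lengths are in mm, angles in degrees, forces in N, time in s.
With the tool pointing down it reaches from about 300 to 850 mm from the base axis. Payload 4.2 kg.
Tool frame: the origin (TCP) lies at the very end of the fingers, on their centre line; the grasp point (between the pads) lies 19 mm behind it; z points along the fingers, y is the direction in which the jaws open and shut (so a half turn about z gives the same grasp; the last joint's range is limited). The gripper opens to 91 mm and grips with 3 to 60 N. Pads are 32 mm wide; open, the fingers measure 118 mm over their backs; the gripper's body (76 mm by 178 mm) begins 60 mm behind the grasp point.
Start: joints at [-68.583, 18.312, 89.639, -0, 72.044, -1.146], TCP at [220.632, -531.003, 213.976] pointing down, gripper open.
Joint ranges: [-177.97, 177.97], [-48.28, 115.42], [12.27, 149.76], [-77.06, 257.06], [2.81, 150.46], [-146.56, 146.56]. Speed limits (degrees/s): [147.25, 147.25, 180, 180, 180, 180].

INTERFACE

Orientations are given as [roll, pitch, yaw] about the fixed x, y, z axes, in that order (R = Rz(yaw) Ry(pitch) Rx(roll)).
In Python, from workcell import monitor, eyes, job gives the robot as it stands.
- The arm moves only by the tool move_arm, never from a script. Its argument "increments" is a list that holds one entry, the list of rows, each a list of 7 numbers: the opening, from 0 (shut) to 1 (fully open), then the shift along the tool's x, y, z in cm, then the turn, a rotation vector about the tool's x, y, z in rad. In form: [[[jaw, x, y, z, ax, ay, az], ...]]. A call has 1 to 12 rows; each row shifts and turns the pose as measured when the row begins, along the tool's axes as they then stand; what a row does not reach is not made up. A row lasts 1/8 s, in which the tool goes at most 62.5 mm and 10.7 degrees, less where a joint would pass 70% of its speed; a pose out of reach is approached as far as the arm can. A call is refused whole if a number of a shift passes 6.25 or a number of a turn 0.188, either way. A call with a gripper value outside its range is refused whole. The fingers move at their own pace and stop on an object; "force" is the grip in N (left out, the last holds). Time passes only in rows, so rows that do not move let the fingers close. It gives the time, the measured TCP pose, the force and the opening at its end, in the units of the state.
- monitor.state(): the state, without advancing time (a new reading comes with each control period).
- eyes.grab_frame(name): name is "side" or "top"; returns a dict with "color" (384x512x3 uint8, red, green, blue), "z_map" (384x512 float32, mm along the optical axis (not along the pixel's ray), 0 where there is no reading), "camera_matrix" (3x3 intrinsics, pixels), "rvec" (rotation vector, rad) and "tvec" (3), from world to camera coordinates, as OpenCV has them. Camera axes: x right, y down, z forward; pixel columns grow to the right and rows downward; lengths in mm; the calibration is good to about 2 mm. A picture is of the moment at which its call begins.
- job.job_done(): hands the job in, once; it reports no verdict.
The state is a dict: "time_s": time; "qpos": joint angles; "qvel": joint speeds; "effort": joint torques, N m; "ee_pos": TCP position; "ee_rot": TCP orientation; "force": force on the tool from outside, world axes, zero at the start; "torque": the same for the moment, N m; "gripper_width": finger opening in mm.
Only numpy, scipy, OpenCV 4.12 (cv2) and the standard library are available. Lean on these libraries where they do the work, as an engineer would, in place of code of your own. Each camera call takes 0.05 s, during which the arm holds its last target. There are 200 camera calls.

TASK

Put the large flange nut on the upright threaded arbor of the grinding wheel and, pressing only lightly, turn it back (anticlockwise) until you feel its thread drop in; then screw it down clockwise until its flange rests flat on the clamp plate, and let go. Never force the nut against the arbor, and leave the small nut and the spacer ring on the bench where they are.

Things in the scene. Friction and masses are not known exactly. Their poses are not given: they have to be found in the camera images.
- nut_mid (a point): Centre of the loose flange nut, 18 mm above its underside: plain steel, 36 mm tall in all, about 0.36 kg, flange down on the bench. Hexagon 50 mm across flats, 32 mm tall, on a round flange 62 mm across, 4 mm thick. z: its axis, up; x: square to a flat (flats every 60 degrees).
- nut_foot (a point): Centre of the flange nut's underside; axes as nut_mid. The bore is 37 mm wide (1 mm play all round on the thread). Inside it three thread teeth, 120 degrees apart (one on +x), each 16 degrees wide, 3 mm thick, stand in to 13 mm from the axis, their middle 15.5 mm above this point.
- seat (a point): Point on the arbor's axis in the top face of the round steel clamp plate (80 mm across) on the grinding wheel (200 mm across, lying flat on a fixed stand); 60 mm above the bench; z up. The nut's underside must come to rest here.
- thread_top (a point): Point on the axis of the fixed upright arbor, level with the flat top of its thread, 25.4 mm above the seat. Right-hand three-start thread, 35 mm across, lead 24 mm a turn. Its three entry gaps, 26 degrees wide, 120 apart, cut the flat top; on each gap's anticlockwise side (from above) stands a tooth 6 degrees wide, 3 mm above the flat. Where the gaps lie is not reported and varies.
- nose_tip (a point): Tip of the arbor's plain nose (23 mm across), 40 mm above the seat. With its teeth on the flat the nut's underside is 12 mm above the seat (15 on the raised teeth). Turned clockwise there it jams; turned anticlockwise (up to 120 degrees), pressed with about 4 N, it drops to about 4 mm and can go back no further. Then about 1/6 turn clockwise seats it. It turns freely: 0.5 N m is a jam, 1 too much.
- small_nut: A bystander: dark plain hex nut without flange, 36 mm across flats, 22 mm tall, loose on the bench; origin at the centre of its underside.
- spacer: A bystander: flat steel spacer ring, 60 mm across, 12 mm tall, loose on the bench; origin at the centre of its underside.
Not all that is in view belongs to the job. Leave any pink look-alike of the part that bears nut_mid alone. There is more than one size of the part that bears seat; the job needs the larger.

How it is judged:
By the outcome, as a careful person would: the job done as asked, in the order asked, and still so for the second after the job is handed in, with the robot touching nothing.
It also fails if it takes over 54 s, if anything falls off the work surface, if the arm or the gripper's body presses on something with over 40 N, if the wrist force passes 120 N, or if a joint passes its speed limit or range.

## Working session

There is one attempt and no reset: what is moved stays moved. The work goes in short steps, Python scripts to look and compute and a tool call to move; the robot and the scene stay as the last step left them, time stands still between calls to the robot, and variables do not carry over. Pictures are saved under pics/ and viewed, about 8 in all and at most 12, crops included, and the job is handed in when it is done.

Besides the shell and the picture viewer there is one more tool, called after "Call:" by a JSON object that holds its "op" and its "data". move_arm: Moves the arm, as the interface text tells. Its arguments: {"type":"object","properties":{"increments":{"type":"array"},"force":{"type":"number"}},"required":["increments"]}

```bash
mkdir -p pics; cat > h.py <<'E'
import numpy as np, cv2
from workcell import monitor, eyes, job
def grab(n):
    f=eyes.grab_frame(n); f['R']=cv2.Rodrigues(np.array(f['rvec'],float))[0]; return f
def cloud(f):
    z=f['z_map'].astype(float); v,u=np.mgrid[:z.shape[0],:z.shape[1]]
    K=np.array(f['camera_matrix']); 
    c=np.stack([(u-K[0,2])/K[0,0]*z,(v-K[1,2])/K[1,1]*z,z],-1)
    w=(c-np.array(f['tvec']).ravel())@f['R']
    w[z==0]=np.nan; return w
def save(f,name,box=None,s=1):
    im=f['color'][:,:,::-1]
    if box: im=im[box[1]:box[3],box[0]:box[2]]
    cv2.imwrite('pics/'+name,cv2.resize(im,None,fx=s,fy=s,interpolation=cv2.INTER_CUBIC))
E
python3 - <<'E'
from h import *
s=monitor.state(); print(s)
for n in('side','top'):
    f=grab(n); np.savez(n+'.npz',**f); save(f,n+'0.png',None,1.5)
    w=cloud(f); print(n,-f['R'].T@np.array(f['tvec']).ravel(),f['camera_matrix'])
E
```

```text
{'time_s': 0.0, 'qpos': array([-6.85834479e+01,  1.83506500e+01,  8.97050964e+01,  4.93480714e-04,
        7.20433543e+01, -1.14483684e+00]), 'qvel': array([ 0.0130171 ,  0.03106073,  0.03114261,  0.07471628,  0.05186706,
       -0.00646003]), 'effort': array([-3.70219414e-04, -4.12461877e+01, -2.31972367e+01,  7.26618455e-02,
        4.57818643e-02, -1.73503581e-04]), 'ee_pos': array([ 220.44500786, -530.52956575,  213.13908512]), 'ee_rot': array([-1.79900928e+02, -2.44910080e-03,  2.25612343e+01]), 'force': array([ 0.93171481, -0.28651303, -0.04308656]), 'torque': array([ 0.01857147, -0.03261626,  0.00623594]), 'gripper_width': 91.40153787611955}
side [321.05814522 464.62482702 645.23081147] [[369.24476341   0.         256.21943516]
 [  0.         369.24476341 186.32689121]
 [  0.           0.           1.        ]]
top [313.85011494 -76.90536144 772.250308  ] [[363.0213165    0.         259.18101354]
 [  0.         363.0213165  196.32527119]
 [  0.           0.           1.        ]]
```

View pics/top0.png

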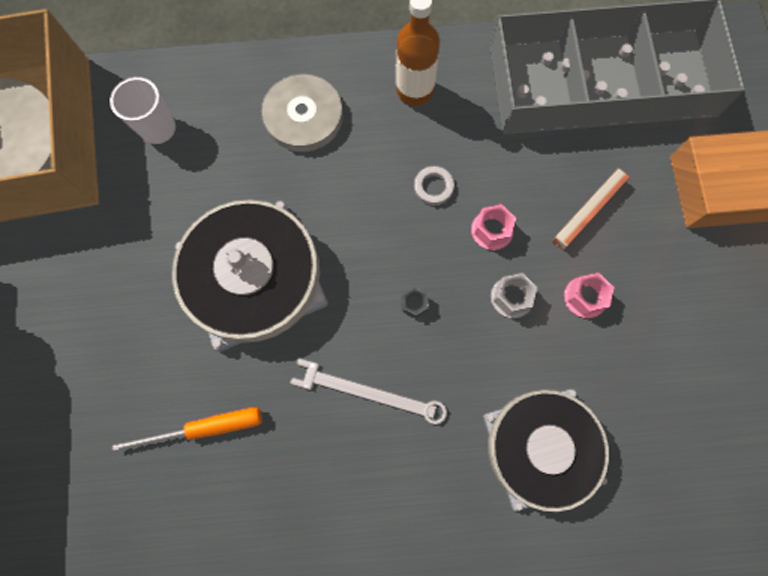

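View pics/side0.png

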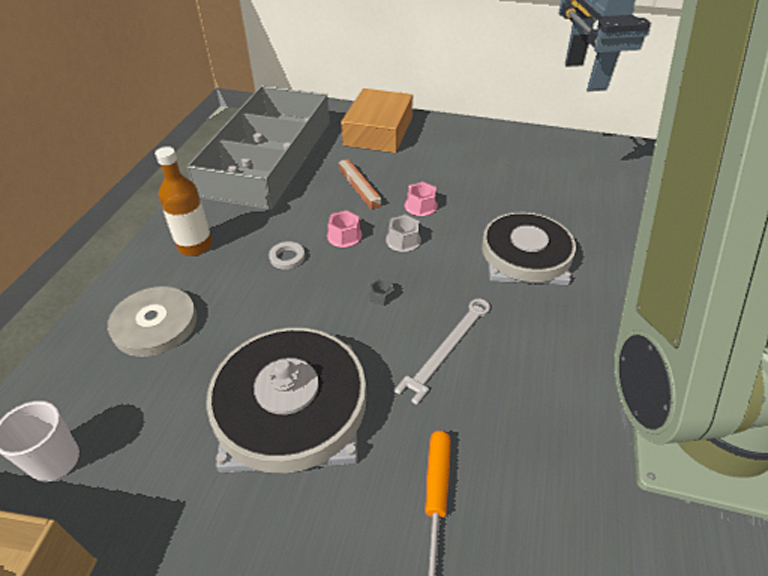

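Top view (1.5×): the candidates for the nut are the plain steel flange nut (514,296), pink look-alikes (494,228) and (589,296), the small dark nut (415,302) and the spacer (434,186). I choose the steel one. For the seat, I choose the larger wheel with the arbor (245,268), not the smaller one (550,450). The side view agrees: steel nut (404,232), arbor (285,375).

```bash
python3 - <<'E'
from h import *
def load(n): return dict(np.load(n+'.npz'))
for n,nb,ab in(('top',(320,178,366,218),(108,125,220,235)),('side',(250,138,288,172),(130,210,250,320))):
    f=load(n); w=cloud(f)
    def sel(b): return w[b[1]:b[3],b[0]:b[2]].reshape(-1,3)
    p=sel(nb); p=p[np.isfinite(p[:,2])]
    for lo,hi in((28,45),(2.5,7)):
        q=p[(p[:,2]>lo)&(p[:,2]<hi)]; print(n,'nut',lo,len(q),q.mean(0),q.min(0),q.max(0))
    q=p[(p[:,2]>32)]; h=q[:,:2].astype(np.float32)
    c,r=cv2.minEnclosingCircle(h); print('  top circ',c,r)
    p=sel(ab); p=p[np.isfinite(p[:,2])]
    print(n,'arbor hist',np.histogram(p[:,2],bins=np.arange(30,106,3)))
    for lo,hi in((57,62),(82,90),(97,104),(40,56)):
        q=p[(p[:,2]>lo)&(p[:,2]<hi)]
        if len(q)>3: c,r=cv2.minEnclosingCircle(q[:,:2].astype(np.float32)); print(' ',lo,len(q),q.mean(0),c,r)
f=load('top');g=load('side')
a=cv2.resize(f['color'][175:222,318:370],None,fx=7,fy=7,interpolation=cv2.INTER_CUBIC)
b=cv2.resize(f['color'][155:205,135:190],None,fx=7,fy=7,interpolation=cv2.INTER_CUBIC)
H=max(a.shape[0],b.shape[0]); pad=lambda x:cv2.copyMakeBorder(x,0,H-x.shape[0],0,5,0)
cv2.imwrite('pics/crop1.png',np.hstack([pad(a),pad(b)])[:,:,::-1])
E
```

```text
top nut 28 299 [ 477.22742117 -267.19566632   36.27417222] [ 452.1201522  -294.36781459   28.49725954] [ 504.04976414 -240.11187325   40.78043929]
top nut 2.5 301 [ 475.15597384 -270.14758358    3.73821945] [ 432.32285265 -325.166542      2.50143422] [ 527.04914809 -216.78439351    6.93909347]
  top circ (478.1630859375, -267.7146301269531) 28.12773895263672
top arbor hist (array([  34,   31,   29,   29,   26,   34,  345, 4284, 1202,  299,  569,
         18,    1,    3,   10,   15,    9,   19,   73,   22,   14,   15,
         23,   55,    5]), array([ 30,  33,  36,  39,  42,  45,  48,  51,  54,  57,  60,  63,  66,
        69,  72,  75,  78,  81,  84,  87,  90,  93,  96,  99, 102, 105]))
  57 791 [540.56436801 102.91968716  60.24497768] (536.67626953125, 86.82769012451172) 64.06217956542969
  82 111 [539.76074799 102.80186455  85.82238155] (542.7972412109375, 104.76641845703125) 17.573299407958984
  97 76 [541.76360262 104.67400577  99.92424694] (541.6399536132812, 105.20266723632812) 9.840609550476074
  40 5852 [537.84481283 103.65729103  52.83642668] (542.559814453125, 105.149559020
[... 457 characters left out ...]
 5194,  468,  387,  490,
          4,    2,    9,   15,   21,   18,   28,   81,   19,   16,   22,
         29,   50,    1]), array([ 30,  33,  36,  39,  42,  45,  48,  51,  54,  57,  60,  63,  66,
        69,  72,  75,  78,  81,  84,  87,  90,  93,  96,  99, 102, 105]))
  57 849 [538.10884761 113.46790079  60.04818124] (542.209228515625, 106.50279235839844) 40.7580680847168
  82 122 [539.20948549 111.7842873   85.50639927] (540.8942260742188, 106.13086700439453) 18.28066635131836
  97 72 [541.52276139 108.2484905   99.55668179] (541.5070190429688, 107.70574188232422) 9.52840518951416
  40 6385 [536.95657061 119.44905342  52.19750217] (540.7619018554688, 106.66920471191406) 100.59776306152344
```

View pics/crop1.png

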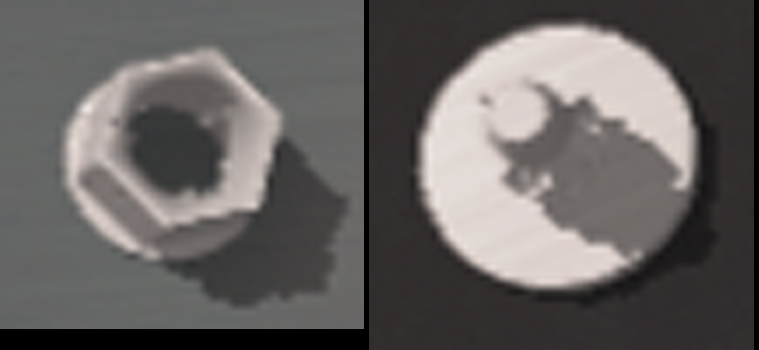

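The crop confirms the plain steel flange nut, at crop (185,145). The arbor nose is at crop (515,112). Next I fit the hexagon.

```bash
cat > fit.py <<'E'
from h import *
from scipy.optimize import minimize
def hexpts(x,y,yaw,z,af=50):
    a=np.radians(yaw+30+60*np.arange(6)); r=af/2/np.cos(np.pi/6)
    return np.c_[x+r*np.cos(a),y+r*np.sin(a),np.full(6,z)]
def fit(f,x0,z=36,tol=3.):
    w=cloud(f); S=8
    K=np.array(f['camera_matrix'],float)
    c,_=cv2.projectPoints(np.array([[x0[0],x0[1],z]],float),np.array(f['rvec'],float),np.array(f['tvec'],float),K,None); c=c.ravel().round().astype(int)
    b=25; x1,y1=c-b
    m=(w[y1:y1+2*b,x1:x1+2*b,2]>z-tol)&(np.hypot(w[y1:y1+2*b,x1:x1+2*b,0]-x0[0],w[y1:y1+2*b,x1:x1+2*b,1]-x0[1])<33)
    def render(p):
        P=hexpts(p[0],p[1],p[2],z); a=np.radians(np.arange(0,360,10))
        B=np.c_[p[0]+18.5*np.cos(a),p[1]+18.5*np.sin(a),np.full(36,z)]
        im=np.zeros((2*b*S,2*b*S),np.uint8)
        for Q,v in((P,255),(B,0)):
            q,_=cv2.projectPoints(Q,np.array(f['rvec'],float),np.array(f['tvec'],float),K,None)
            q=(q.reshape(-1,2)-[x1,y1]+.5)*S
            cv2.fillPoly(im,[np.round(q*16).astype(np.int32)],v,shift=4)
        return cv2.resize(im,(2*b,2*b),interpolation=cv2.INTER_AREA)/255.
    best=None
    for y in range(0,60,6):
        r=minimize(lambda p:((render(p)-m)**2).sum(),[x0[0],x0[1],y],method='Nelder-Mead',options=dict(initial_simplex=[[x0[0],x0[1],y],[x0[0]+2,x0[1],y],[x0[0],x0[1]+2,y],[x0[0],x0[1],y+5]]))
        if best is None or r.fun<best.fun: best=r
    return best.x[0],best.x[1],best.x[2]%60,best.fun,m.sum()
E
python3 - <<'E'
from fit import *
for n in('top','side'): print(n,np.round(fit(dict(np.load(n+'.npz')),(478,-267)),2))
E
```

```text
top [ 478.21 -267.77    7.91   14.6   265.  ]
side [ 476.84 -265.88    8.05   21.28  129.  ]
```

Call:
{"op": "move_arm", "data": {"increments": [[[0.78, 0, 0, 0, 0, 0, -0.135], [0.78, 0, 0, 0, 0, 0, -0.135], [0.78, 6.0, -0.8, 1.5, 0, 0, 0], [0.78, 6.0, -0.8, 1.5, 0, 0, 0], [0.78, 6.0, -0.8, 1.5, 0, 0, 0], [0.78, 6.0, -0.8, 1.5, 0, 0, 0], [0.78, 6.0, -0.8, 1.5, 0, 0, 0], [0.78, 3.0, -0.4, 0.5, 0, 0, 0], [0.78, 0, 0, 0, 0, 0, 0]]], "force": 30}}

```text
time_s: 1.23
ee_pos: [453.5, -286.8, 128.4]
ee_rot: [-179.7, 0.0, 38.4]
force: [-0.6, -0.5, -0.4]
gripper_width: 70.7
```

```bash
cat > d.py <<'E'
import sys; from h import *
from scipy.spatial.transform import Rotation as Ro
# usage: d.py x y z yaw -> remaining shift in tool axes (cm) and turn (rad)
s=monitor.state(); R=Ro.from_euler('xyz',s['ee_rot'],degrees=True)
t=np.array(list(map(float,sys.argv[1:4]))); G=Ro.from_euler('xyz',[180,0,float(sys.argv[4])],degrees=True)
print('t',round(s['time_s'],2),'pos',s['ee_pos'].round(1),'rot',s['ee_rot'].round(2),'q',s['qpos'].round(0),'F',s['force'].round(1),'T',s['torque'].round(2),'w',round(s['gripper_width'],1))
print('shift cm',(R.inv().apply(t-s['ee_pos'])/10).round(2),'turn',(R.inv()*G).as_rotvec().round(3))
E
python3 d.py 477.5 -266.8 60 38
```

```text
t 1.23 pos [ 453.5 -286.8  128.4] rot [-1.7967e+02  4.0000e-02  3.8380e+01] q [-34.  19. 102.   0.  59.  18.] F [-0.6 -0.5 -0.4] T [ 0.02 -0.03 -0.  ] w 70.7
shift cm [ 3.13 -0.04  6.83] turn [-0.006  0.001  0.007]
```

Call:
{"op": "move_arm", "data": {"increments": [[[0.78, 1.6, 0, 3.5, -0.006, 0, 0.007], [0.78, 1.6, 0, 3.0, 0, 0, 0], [0.78, 0, 0, 0, 0, 0, 0]]]}}

```text
time_s: 1.6
ee_pos: [477.8, -269.0, 62.6]
ee_rot: [179.9, 0.1, 37.9]
force: [0.4, 0.8, -0.2]
gripper_width: 71.6
```

```bash
python3 d.py 477.5 -266.8 8 38; python3 - <<'E'
from h import *
f=grab('top');g=grab('side')
a=cv2.resize(f['color'][150:250,290:400],None,fx=3.5,fy=3.5); b=cv2.resize(g['color'][100:200,215:325],None,fx=3.5,fy=3.5)
cv2.imwrite('pics/c2.png',np.hstack([a,b])[:,:,::-1])
E
```

```text
t 1.6 pos [ 477.8 -269.    62.6] rot [1.7987e+02 1.2000e-01 3.7910e+01] q [-30.  24. 105.  -0.  51.  22.] F [ 0.4  0.8 -0.2] T [-0.02  0.02 -0.01] w 71.6
shift cm [ 0.12 -0.2   5.46] turn [ 0.002  0.002 -0.002]
```

View pics/c2.png

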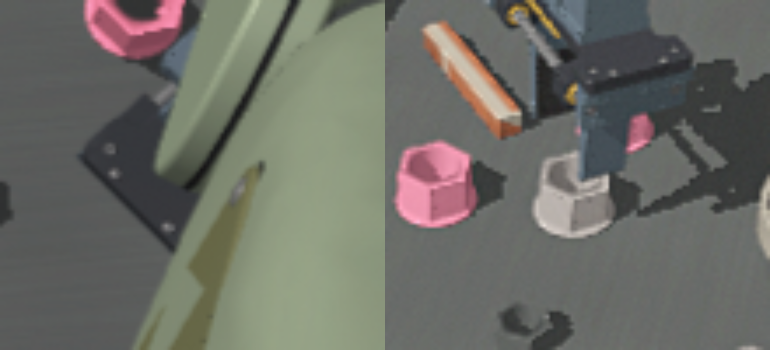

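Side crop: the near finger (605,150) stands over the near flat of the steel nut (573,195), with the pink nuts clear. I descend.

Call:
{"op": "move_arm", "data": {"increments": [[[0.78, 0.12, -0.2, 2.5, 0, 0, 0], [0.78, 0, 0, 2.0, 0, 0, 0], [0.78, 0, 0, 0.4, 0, 0, 0], [0.78, 0, 0, 0, 0, 0, 0]]]}}

```text
time_s: 2.2
ee_pos: [480.4, -273.8, 21.4]
ee_rot: [179.0, -0.2, 37.6]
force: [-0.4, 0.4, 0.5]
gripper_width: 71.3
```

```bash
python3 d.py 477.5 -266.8 8.5 38
```

```text
t 2.2 pos [ 480.4 -273.8   21.4] rot [178.97  -0.18  37.63] q [-31.  27. 108.  -0.  44.  22.] F [-0.4  0.4  0.5] T [0.03 0.01 0.03] w 71.3
shift cm [ 0.2  -0.75  1.28] turn [ 0.018 -0.003 -0.006]
```

Call:
{"op": "move_arm", "data": {"increments": [[[0.78, 0, 0, 0, 0, 0, 0]]]}}

```text
time_s: 2.33
ee_pos: [480.8, -274.5, 22.6]
ee_rot: [178.9, -0.2, 37.6]
force: [-0.4, -0.3, -0.2]
gripper_width: 71.6
```

Call:
{"op": "move_arm", "data": {"increments": [[[0.78, 0.1, -0.4, 0, 0.01, 0, 0], [0.78, 0, 0, 0, 0, 0, 0]]]}}

```text
time_s: 2.58
ee_pos: [479.6, -270.9, 23.8]
ee_rot: [179.3, -0.3, 37.6]
force: [-0.0, -0.6, -0.6]
gripper_width: 70.9
```

```bash
python3 d.py 477.5 -266.8 8.5 38
```

```text
t 2.58 pos [ 479.6 -270.9   23.8] rot [179.35  -0.27  37.6 ] q [-31.  27. 108.   0.  45.  22.] F [-0.  -0.6 -0.6] T [-0.04  0.01  0.04] w 70.9
shift cm [ 0.07 -0.47  1.53] turn [ 0.011 -0.005 -0.007]
```

Call:
{"op": "move_arm", "data": {"increments": [[[0.78, 0.07, -0.5, 0.6, 0.011, -0.005, -0.007], [0.78, 0, -0.1, 0.6, 0, 0, 0], [0.78, 0, -0.1, 0.4, 0, 0, 0]]]}}

```text
time_s: 2.95
ee_pos: [475.9, -264.4, 7.0]
ee_rot: [-180.0, 0.0, 38.1]
force: [0.2, -0.2, -0.4]
gripper_width: 71.0
```

```bash
python3 d.py 477.5 -266.8 8.5 38
```

```text
t 2.95 pos [ 475.9 -264.4    7. ] rot [-1.800e+02  4.000e-02  3.806e+01] q [-30.  28. 109.  -0.  43.  22.] F [ 0.2 -0.2 -0.4] T [-0.03  0.01  0.01] w 71.0
shift cm [-0.02  0.29 -0.15] turn [-0.     0.001  0.001]
```

Call:
{"op": "move_arm", "data": {"increments": [[[0.65, 0, 0.2, -0.15, 0, 0, 0], [0.5, 0, 0, 0, 0, 0, 0], [0.5, 0, 0, 0, 0, 0, 0]]]}}

```text
time_s: 3.32
ee_pos: [477.2, -266.0, 7.9]
ee_rot: [-180.0, 0.0, 38.1]
force: [-0.1, -0.2, -2.4]
gripper_width: 49.8
```

```bash
python3 d.py 477.5 -266.8 8.5 38
```

```text
t 3.33 pos [ 477.2 -266.     7.9] rot [-1.7997e+02  5.0000e-02  3.8060e+01] q [-30.  28. 108.  -0.  44.  22.] F [-0.1 -0.2 -2.4] T [-0.07 -0.15 -0.02] w 49.8
shift cm [-0.02  0.08 -0.06] turn [-0.001  0.001  0.001]
```

Call:
{"op": "move_arm", "data": {"increments": [[[0.4, 0, 0, -2.0, 0, 0, 0], [0.4, 0, 0, -4.0, 0, 0, 0], [0.4, 0, 0, -4.0, 0, 0, 0], [0.4, 0, 0, -3.0, 0, 0, 0]]]}}

```text
time_s: 3.82
ee_pos: [473.6, -263.9, 136.5]
ee_rot: [-179.2, 0.3, 38.0]
force: [0.1, -0.2, -3.3]
gripper_width: 50.2
```

```bash
cat > circ.py <<'E'
from h import *
from scipy.optimize import minimize
def fitc(f,x0,z,r,inner=None):
    """subpixel disc/ring fit of mask |height-z|<tol"""
    w=cloud(f);S=8;K=np.array(f['camera_matrix'],float);rv=np.array(f['rvec'],float);tv=np.array(f['tvec'],float)
    pj=lambda Q:cv2.projectPoints(Q,rv,tv,K,None)[0].reshape(-1,2)
    c=pj(np.array([[*x0,z]],float))[0].round().astype(int); b=int(r/1.2)+8;x1,y1=c-b
    ww=w[y1:y1+2*b,x1:x1+2*b]; m=(ww[...,2]>z-3)
    a=np.radians(np.arange(0,360,6))
    def ren(p):
        im=np.zeros((2*b*S,2*b*S),np.uint8)
        q=(pj(np.c_[p[0]+r*np.cos(a),p[1]+r*np.sin(a),np.full(60,z)])-[x1,y1]+.5)*S
        cv2.fillPoly(im,[np.round(q*16).astype(np.int32)],255,shift=4)
        return cv2.resize(im,(2*b,2*b),interpolation=cv2.INTER_AREA)/255.
    W=np.ones(m.shape)
    if inner: # ignore pixels seen above the plane (arbor)
        W[(ww[...,2]>z+5)]=0
    r_=minimize(lambda p:(W*(ren(p)-m)**2).sum(),x0,method='Nelder-Mead',options=dict(initial_simplex=[x0,[x0[0]+3,x0[1]],[x0[0],x0[1]+3]]))
    return r_.x.round(2),round(r_.fun,1),m.sum()
E
python3 - <<'E'
from circ import *
for n in('top','side'):
    f=dict(np.load(n+'.npz'))
    print(n,'plate',fitc(f,[541.5,106],60,40,1),'nose',fitc(f,[541.5,106],100,10.5),'wheel',fitc(f,[541.5,106],53,100,1))
E
python3 d.py 541.2 106.9 140 38
```

```text
top plate (array([542.74, 104.97]), np.float64(18.2), np.int64(1150)) nose (array([541.6 , 104.92]), np.float64(8.8), np.int64(77)) wheel (array([542.46, 104.73]), np.float64(144.2), np.int64(6907))
side plate (array([541.47, 107.22]), np.float64(23.2), np.int64(1192)) nose (array([540.84, 108.43]), np.float64(11.6), np.int64(72)) wheel (array([541.57, 107.59]), np.float64(156.0), np.int64(7259))
t 3.83 pos [ 473.6 -263.9  136.5] rot [-179.22    0.34   38.05] q [-30.  19. 100.  -0.  61.  22.] F [ 0.1 -0.2 -3.3] T [-0.1  -0.05 -0.01] w 50.2
shift cm [ 28.18 -25.04  -0.17] turn [-0.014  0.006  0.001]
```

Call:
{"op": "move_arm", "data": {"increments": [[[0.4, 3.0, -2.7, -0.3, -0.014, 0.006, 0], [0.4, 4.3, -3.8, -0.1, 0, 0, 0], [0.4, 4.3, -3.8, -0.1, 0, 0, 0], [0.4, 4.3, -3.8, -0.1, 0, 0, 0], [0.4, 4.3, -3.8, -0.1, 0, 0, 0], [0.4, 4.3, -3.8, -0.1, 0, 0, 0], [0.4, 2.0, -1.8, 0, 0, 0, 0], [0.4, 0, 0, 0, 0, 0, 0]]]}}

```text
time_s: 4.82
ee_pos: [537.6, 93.5, 143.4]
ee_rot: [179.9, 0.2, 37.9]
force: [-0.4, -0.4, -2.9]
gripper_width: 50.3
```

```bash
python3 d.py 541.4 107 130 38
```

```text
t 4.83 pos [537.6  93.5 143.4] rot [179.91   0.18  37.86] q [  9.  19. 100.  -0.  62.  61.] F [-0.4 -0.4 -2.9] T [-0.04 -0.01 -0.  ] w 50.3
shift cm [ 1.13 -0.84  1.34] turn [ 0.002  0.003 -0.002]
```

Call:
{"op": "move_arm", "data": {"increments": [[[0.4, 1.0, -0.8, 1.0, 0.002, 0.003, 0], [0.4, 0, 0, 0.1, 0, 0, 0]]]}}

```text
time_s: 5.08
ee_pos: [539.6, 105.1, 130.8]
ee_rot: [-179.9, 0.1, 37.8]
force: [-0.9, 0.0, -2.8]
gripper_width: 50.2
```

```bash
python3 d.py 541.4 107 125 38; python3 - <<'E'
from fit import *
f=grab('top');g=grab('side')
for n,q in(('top',f),('side',g)): print(n,np.round(fit(q,(541,106),z=154 if 0 else monitor.state()['ee_pos'][2]-8+36),2))
a=cv2.resize(f['color'][130:230,110:220],None,fx=3.5,fy=3.5); b=cv2.resize(g['color'][160:300,130:250],None,fx=2.5,fy=2.5)
cv2.imwrite('pics/c3.png',np.hstack([a,b])[:,:,::-1])
E
```

```text
t 5.08 pos [539.6 105.1 130.8] rot [-1.7992e+02  1.5000e-01  3.7790e+01] q [ 10.  20. 100.   0.  60.  62.] F [-0.9  0.  -2.8] T [-0.02  0.02  0.04] w 50.2
shift cm [ 0.26 -0.04  0.58] turn [-0.001  0.003 -0.004]
top [539.54 103.93   7.33 448.11 708.  ]
side [621.8   58.14  57.76  39.39  61.  ]
```

View pics/c3.png

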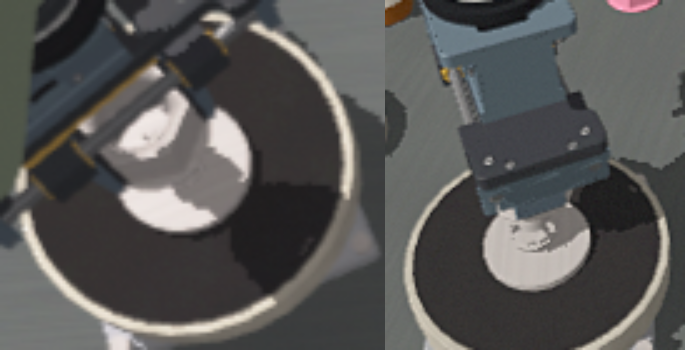

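Call:
{"op": "move_arm", "data": {"increments": [[[0.4, 0.24, -0.04, 0.8, 0, 0.003, 0], [0.4, 0.05, 0, 0.5, 0, 0, 0]]]}}

```text
time_s: 5.42
ee_pos: [542.5, 105.5, 118.3]
ee_rot: [180.0, -0.1, 37.7]
force: [0.5, -0.4, -3.3]
gripper_width: 50.0
```

```bash
python3 d.py 541.4 107 104 38
```

```text
t 5.42 pos [542.5 105.5 118.3] rot [ 1.7998e+02 -1.4000e-01  3.7650e+01] q [ 10.  21. 101.   0.  58.  62.] F [ 0.5 -0.4 -3.3] T [-0.    0.03 -0.01] w 50.0
shift cm [ 0.   -0.19  1.43] turn [ 0.    -0.002 -0.006]
```

Call:
{"op": "move_arm", "data": {"increments": [[[0.4, 0, -0.19, 0.4, 0, 0, -0.006], [0.4, 0, 0, 0.3, 0, 0, 0]]]}}

```text
time_s: 5.68
ee_pos: [541.1, 106.7, 110.5]
ee_rot: [180.0, -0.1, 38.0]
force: [1.1, -0.2, -3.2]
gripper_width: 49.6
```

```bash
python3 d.py 541.4 107 104 38
```

```text
t 5.67 pos [541.1 106.7 110.5] rot [ 1.800e+02 -1.000e-01  3.799e+01] q [ 10.  21. 102.   0.  57.  62.] F [ 1.1 -0.2 -3.2] T [ 0.   -0.01  0.02] w 49.6
shift cm [ 0.04 -0.01  0.65] turn [ 0.    -0.002 -0.   ]
```

Call:
{"op": "move_arm", "data": {"increments": [[[0.4, 0.03, 0, 0.5, 0, -0.002, 0], [0.4, 0, 0, 0.4, 0, 0, 0], [0.4, 0, 0, 0.3, 0, 0, 0]]]}}

```text
time_s: 6.05
ee_pos: [541.5, 106.9, 97.8]
ee_rot: [180.0, 0.0, 38.0]
force: [0.8, 0.2, -3.5]
gripper_width: 50.0
```

```bash
python3 d.py 541.4 107 90 38
```

```text
t 6.05 pos [541.5 106.9  97.8] rot [1.7999e+02 1.0000e-02 3.7990e+01] q [ 10.  22. 102.  -0.  56.  62.] F [ 0.8  0.2 -3.5] T [ 0.04 -0.04  0.01] w 50.0
shift cm [-0.   -0.01  0.78] turn [ 0.  0. -0.]
```

Call:
{"op": "move_arm", "data": {"increments": [[[0.4, 0, 0, 0.3, 0, 0, 0], [0.4, 0, 0, 0.2, 0, 0, 0]]]}}

```text
time_s: 6.3
ee_pos: [541.5, 107.0, 92.4]
ee_rot: [180.0, 0.0, 38.0]
force: [-0.4, 0.1, -3.3]
gripper_width: 49.8
```

Call:
{"op": "move_arm", "data": {"increments": [[[0.4, 0, 0, 0.2, 0, 0, 0]]]}}

```text
time_s: 6.42
ee_pos: [541.6, 107.0, 90.3]
ee_rot: [180.0, 0.0, 38.0]
force: [0.0, 0.7, -3.2]
gripper_width: 49.9
```

```bash
python3 d.py 541.4 107 84 38
```

```text
t 6.42 pos [541.6 107.   90.3] rot [179.98   0.    38.  ] q [ 10.  22. 103.  -0.  55.  62.] F [ 0.   0.7 -3.2] T [-0.04 -0.06  0.01] w 49.9
shift cm [-0.01 -0.01  0.63] turn [ 0.  0. -0.]
```

Call:
{"op": "move_arm", "data": {"increments": [[[0.4, 0, 0, 0.3, 0, 0, 0], [0.4, 0, 0, 0.2, 0, 0, 0]]]}}

```text
time_s: 6.68
ee_pos: [541.6, 107.0, 85.1]
ee_rot: [180.0, -0.0, 38.0]
force: [-0.3, 0.5, -2.9]
gripper_width: 49.7
```

Call:
{"op": "move_arm", "data": {"increments": [[[0.4, 0, 0, 0.15, 0, 0, 0]]]}}

```text
time_s: 6.8
ee_pos: [541.7, 107.0, 83.4]
ee_rot: [180.0, -0.0, 38.0]
force: [0.1, -0.2, -3.3]
gripper_width: 49.8
```

Call:
{"op": "move_arm", "data": {"increments": [[[0.4, 0, 0, 0.15, 0, 0, 0]]]}}

```text
time_s: 6.92
ee_pos: [541.8, 107.0, 81.9]
ee_rot: [180.0, -0.0, 38.0]
force: [-1.2, 0.3, -3.1]
gripper_width: 49.8
```

```bash
python3 d.py 541.4 107 80 38
```

```text
t 6.92 pos [541.8 107.   81.9] rot [ 1.7997e+02 -2.0000e-02  3.8000e+01] q [ 10.  23. 103.  -0.  54.  62.] F [-1.2  0.3 -3.1] T [ 0.   -0.09 -0.03] w 49.8
shift cm [-0.03 -0.02  0.19] turn [ 0.001 -0.    -0.   ]
```

Below 82.9 there is still no contact, so the nut is not on a raised tooth. I go on gently to the flat at about 79.9.

Call:
{"op": "move_arm", "data": {"increments": [[[0.4, -0.02, 0, 0.12, 0, 0, 0]]]}}

```text
time_s: 7.05
ee_pos: [541.8, 106.9, 80.6]
ee_rot: [180.0, -0.0, 38.0]
force: [-0.5, -0.3, -3.5]
gripper_width: 50.1
```

Call:
{"op": "move_arm", "data": {"increments": [[[0.4, 0, 0, 0.08, 0, 0, 0]]]}}

```text
time_s: 7.18
ee_pos: [541.8, 106.9, 79.8]
ee_rot: [180.0, -0.1, 38.0]
force: [0.5, -0.1, -2.4]
gripper_width: 49.9
```

Call:
{"op": "move_arm", "data": {"increments": [[[0.4, 0, 0, 0.06, 0, 0, 0]]]}}

```text
time_s: 7.3
ee_pos: [541.9, 107.0, 79.5]
ee_rot: [180.0, -0.1, 38.0]
force: [-1.6, -0.2, 1.2]
gripper_width: 50.0
```

```bash
python3 d.py 541.4 107 79.5 38
```

```text
t 7.3 pos [541.9 107.   79.5] rot [ 1.7995e+02 -6.0000e-02  3.8000e+01] q [ 10.  23. 104.  -0.  53.  62.] F [-1.6 -0.2  1.2] T [-0.04  0.18  0.01] w 50.0
shift cm [-0.04 -0.03  0.  ] turn [ 0.001 -0.001 -0.   ]
```

Call:
{"op": "move_arm", "data": {"increments": [[[0.4, -0.03, -0.02, 0.05, 0, 0, -0.045], [0.4, 0, 0, 0.05, 0, 0, -0.045], [0.4, 0, 0, 0.05, 0, 0, -0.045]]]}}

```text
time_s: 7.68
ee_pos: [542.4, 107.2, 79.6]
ee_rot: [179.9, -0.2, 46.0]
force: [-0.9, 0.1, 0.1]
gripper_width: 49.9
```

```bash
python3 d.py 541.5 107 79.5 158
```

```text
t 7.67 pos [542.4 107.2  79.6] rot [179.87  -0.18  45.96] q [ 10.  23. 104.   0.  53.  54.] F [-0.9  0.1  0.1] T [-0.01  0.04 -0.04] w 49.9
shift cm [-0.07 -0.05  0.01] turn [ 0.005  0.    -1.956]
```

Call:
{"op": "move_arm", "data": {"increments": [[[0.4, -0.07, -0.05, 0.06, 0.005, 0, -0.045], [0.4, -0.02, -0.02, 0.06, 0, 0, -0.045], [0.4, -0.02, -0.02, 0.06, 0, 0, -0.045], [0.4, -0.02, -0.02, 0.06, 0, 0, -0.045]]]}}

```text
time_s: 8.18
ee_pos: [542.1, 107.3, 79.6]
ee_rot: [180.0, -0.4, 56.6]
force: [-0.2, 0.2, 0.1]
gripper_width: 49.7
```

```bash
python3 d.py 541.5 107 79.5 158
```

```text
t 8.18 pos [542.1 107.3  79.6] rot [179.95  -0.39  56.6 ] q [ 10.  23. 104.   0.  53.  43.] F [-0.2  0.2  0.1] T [ 0.04  0.06 -0.01] w 49.7
shift cm [-0.06 -0.04  0.01] turn [ 0.007 -0.004 -1.77 ]
```

Call:
{"op": "move_arm", "data": {"increments": [[[0.4, -0.06, -0.04, 0.06, 0.007, -0.004, -0.045], [0.4, -0.02, -0.02, 0.06, 0, 0, -0.045], [0.4, -0.02, -0.02, 0.06, 0, 0, -0.045], [0.4, -0.02, -0.02, 0.06, 0, 0, -0.045]]]}}

```text
time_s: 8.68
ee_pos: [541.8, 106.6, 79.6]
ee_rot: [-179.9, -0.3, 67.3]
force: [-0.5, -0.2, 0.1]
gripper_width: 49.7
```

```bash
python3 d.py 541.5 107 79.5 158
```

```text
t 8.68 pos [541.8 106.6  79.6] rot [-179.87   -0.29   67.26] q [ 10.  23. 104.   0.  53.  32.] F [-0.5 -0.2  0.1] T [-0.07  0.03 -0.13] w 49.7
shift cm [ 0.02 -0.04  0.01] turn [ 0.002 -0.006 -1.584]
```

Call:
{"op": "move_arm", "data": {"increments": [[[0.4, 0.01, -0.04, 0.06, 0.002, -0.006, -0.045], [0.4, 0, -0.02, 0.06, 0, 0, -0.045], [0.4, 0, -0.02, 0.06, 0, 0, -0.045], [0.4, 0, -0.02, 0.06, 0, 0, -0.045]]]}}

```text
time_s: 9.18
ee_pos: [542.3, 106.8, 79.5]
ee_rot: [-180.0, -0.0, 77.9]
force: [-0.6, -0.6, 0.7]
gripper_width: 50.2
```

```bash
python3 d.py 541.5 107 79.5 158
```

```text
t 9.18 pos [542.3 106.8  79.5] rot [-1.7999e+02 -3.0000e-02  7.7920e+01] q [ 10.  23. 103.   0.  53.  22.] F [-0.6 -0.6  0.7] T [-0.04  0.02 -0.04] w 50.2
shift cm [-0.   -0.08  0.  ] turn [ 0.000e+00 -1.000e-03 -1.398e+00]
```

Call:
{"op": "move_arm", "data": {"increments": [[[0.4, 0, -0.08, 0.06, 0, 0, -0.045], [0.4, 0, -0.03, 0.06, 0, 0, -0.045], [0.4, 0, -0.03, 0.06, 0, 0, -0.045], [0.4, 0, -0.03, 0.06, 0, 0, -0.045]]]}}

```text
time_s: 9.68
ee_pos: [542.2, 107.2, 79.6]
ee_rot: [179.7, -0.1, 88.6]
force: [0.2, 0.5, -0.2]
gripper_width: 50.2
```

```bash
python3 d.py 541.5 107 79.5 158
```

```text
t 9.68 pos [542.2 107.2  79.6] rot [ 1.7973e+02 -7.0000e-02  8.8570e+01] q [ 10.  23. 104.   0.  53.  11.] F [ 0.2  0.5 -0.2] T [-0.04 -0.02  0.01] w 50.2
shift cm [-0.02 -0.07  0.01] turn [ 0.005  0.002 -1.212]
```

Call:
{"op": "move_arm", "data": {"increments": [[[0.4, -0.02, -0.07, 0.06, 0.005, 0.002, -0.045], [0.4, 0, -0.03, 0.06, 0, 0, -0.045], [0.4, 0, -0.03, 0.06, 0, 0, -0.045], [0.4, 0, -0.03, 0.06, 0, 0, -0.045]]]}}

```text
time_s: 10.18
ee_pos: [541.9, 107.2, 79.6]
ee_rot: [179.8, -0.2, 99.2]
force: [-0.1, 0.4, 0.2]
gripper_width: 49.6
```

```bash
python3 d.py 541.5 107 79.5 158
```

```text
t 10.18 pos [541.9 107.2  79.6] rot [179.76  -0.18  99.22] q [ 10.  23. 104.   0.  53.   1.] F [-0.1  0.4  0.2] T [-0.04 -0.   -0.03] w 49.6
shift cm [-0.01 -0.05  0.01] turn [ 5.000e-03 -1.000e-03 -1.026e+00]
```

Call:
{"op": "move_arm", "data": {"increments": [[[0.4, -0.01, -0.05, 0.06, 0.005, 0, -0.045], [0.4, 0, -0.03, 0.06, 0, 0, -0.045], [0.4, 0, -0.03, 0.06, 0, 0, -0.045], [0.4, 0, -0.03, 0.06, 0, 0, -0.045]]]}}

```text
time_s: 10.68
ee_pos: [542.0, 106.9, 79.5]
ee_rot: [179.8, -0.1, 109.9]
force: [-0.3, 0.1, 0.1]
gripper_width: 50.0
```

```bash
python3 d.py 541.5 107 79.5 158
```

```text
t 10.68 pos [542.  106.9  79.5] rot [ 1.7978e+02 -1.3000e-01  1.0986e+02] q [ 10.  23. 104.   0.  53. -10.] F [-0.3  0.1  0.1] T [ 0.02 -0.02 -0.04] w 50.0
shift cm [ 0.03 -0.04  0.  ] turn [ 0.005 -0.001 -0.84 ]
```

Call:
{"op": "move_arm", "data": {"increments": [[[0.4, 0.02, -0.04, 0.07, 0.005, 0, -0.04], [0.4, 0, -0.03, 0.07, 0, 0, -0.04], [0.4, 0, -0.03, 0.07, 0, 0, -0.04]]]}}

```text
time_s: 11.05
ee_pos: [542.2, 106.8, 79.5]
ee_rot: [179.9, -0.1, 117.0]
force: [0.3, -0.8, 1.0]
gripper_width: 49.8
```

```bash
python3 d.py 541.5 107 79.5 158
```

```text
t 11.05 pos [542.2 106.8  79.5] rot [ 1.7985e+02 -6.0000e-02  1.1696e+02] q [ 10.  23. 104.   0.  53. -17.] F [ 0.3 -0.8  1. ] T [ 0.05  0.02 -0.05] w 49.8
shift cm [ 0.06 -0.06  0.  ] turn [ 0.003 -0.    -0.716]
```

Call:
{"op": "move_arm", "data": {"increments": [[[0.4, 0.05, -0.05, 0.07, 0.003, 0, -0.04], [0.4, 0.01, -0.02, 0.07, 0, 0, -0.04], [0.4, 0.01, -0.02, 0.07, 0, 0, -0.04]]]}}

```text
time_s: 11.42
ee_pos: [541.8, 106.9, 79.3]
ee_rot: [179.9, 0.0, 124.1]
force: [-0.8, -0.2, 0.2]
gripper_width: 49.3
```

```bash
python3 d.py 541.5 107 79.5 158
```

```text
t 11.43 pos [541.8 106.9  79.3] rot [1.7990e+02 1.0000e-02 1.2407e+02] q [ 10.  23. 104.   0.  53. -24.] F [-0.8 -0.2  0.2] T [-0.08  0.01 -0.06] w 49.3
shift cm [ 0.02 -0.02 -0.02] turn [ 0.002  0.001 -0.592]
```

Call:
{"op": "move_arm", "data": {"increments": [[[0.4, 0.02, -0.02, 0.07, 0.002, 0, -0.035], [0.4, 0.01, -0.02, 0.07, 0, 0, -0.035]]]}}

```text
time_s: 11.68
ee_pos: [541.9, 106.9, 78.5]
ee_rot: [179.9, 0.1, 128.3]
force: [0.5, 0.4, -3.4]
gripper_width: 50.0
```

Call:
{"op": "move_arm", "data": {"increments": [[[0.4, 0.01, -0.02, 0.07, 0, 0, -0.035], [0.4, 0.01, -0.02, 0.07, 0, 0, -0.035]]]}}

```text
time_s: 11.92
ee_pos: [542.4, 106.4, 76.9]
ee_rot: [179.9, 0.2, 132.6]
force: [2.5, -1.8, -1.6]
gripper_width: 49.9
```

```bash
python3 d.py 541.5 107 79.5 158
```

```text
t 11.93 pos [542.4 106.4  76.9] rot [179.89   0.18 132.56] q [ 10.  23. 104.  -0.  53. -33.] F [ 2.5 -1.8 -1.6] T [-0.22 -0.48 -0.07] w 49.9
shift cm [ 0.1  -0.03 -0.26] turn [ 0.001  0.004 -0.444]
```

Call:
{"op": "move_arm", "data": {"increments": [[[0.4, 0, 0, 0.12, 0, 0, 0], [0.4, 0, 0, 0.12, 0, 0, 0]]]}}

```text
time_s: 12.18
ee_pos: [542.5, 106.4, 74.2]
ee_rot: [179.9, 0.2, 132.6]
force: [0.8, -0.5, -2.2]
gripper_width: 49.4
```

```bash
python3 d.py 541.5 107 72 132
```

```text
t 12.18 pos [542.5 106.4  74.2] rot [179.89   0.18 132.58] q [ 10.  23. 104.  -0.  52. -33.] F [ 0.8 -0.5 -2.2] T [-0.13 -0.38 -0.03] w 49.4
shift cm [ 0.11 -0.03  0.22] turn [0.002 0.003 0.01 ]
```

Call:
{"op": "move_arm", "data": {"increments": [[[0.4, 0.02, 0, 0.12, 0, 0, 0], [0.4, 0, 0, 0.08, 0, 0, 0]]]}}

```text
time_s: 12.42
ee_pos: [542.5, 106.5, 72.0]
ee_rot: [179.9, 0.2, 132.6]
force: [0.4, -1.3, 2.0]
gripper_width: 50.1
```

Call:
{"op": "move_arm", "data": {"increments": [[[0.4, 0, 0, 0.06, 0, 0, 0]]]}}

```text
time_s: 12.55
ee_pos: [542.6, 106.5, 72.0]
ee_rot: [179.9, 0.2, 132.6]
force: [-0.4, -1.1, 4.5]
gripper_width: 50.1
```

```bash
python3 d.py 541.5 107 72 132
```

```text
t 12.55 pos [542.6 106.5  72. ] rot [179.88   0.2  132.58] q [ 10.  24. 104.  -0.  52. -33.] F [-0.4 -1.1  4.5] T [-0.19  0.06 -0.  ] w 50.1
shift cm [ 0.11 -0.04 -0.  ] turn [0.002 0.003 0.01 ]
```

Call:
{"op": "move_arm", "data": {"increments": [[[0.4, 0.03, 0, 0.03, 0.002, 0.003, 0.045], [0.4, 0.02, 0, 0.05, 0, 0, 0.045], [0.4, 0.02, 0, 0.05, 0, 0, 0.045]]]}}

```text
time_s: 12.92
ee_pos: [542.3, 107.8, 71.8]
ee_rot: [179.9, -0.0, 124.6]
force: [2.2, -1.5, -0.2]
gripper_width: 49.9
```

```bash
python3 d.py 541.5 107 68 72
```

```text
t 12.93 pos [542.3 107.8  71.8] rot [ 1.7988e+02 -1.0000e-02  1.2458e+02] q [ 10.  24. 104.   0.  52. -25.] F [ 2.2 -1.5 -0.2] T [-0.22 -0.44 -0.01] w 49.9
shift cm [-0.02 -0.11  0.38] turn [ 0.002 -0.001  0.918]
```

Call:
{"op": "move_arm", "data": {"increments": [[[0.4, -0.08, -0.03, 0.05, 0, 0, 0.045], [0.4, 0, 0, 0.05, 0, 0, 0.045]]]}}

```text
time_s: 13.18
ee_pos: [542.5, 107.7, 71.3]
ee_rot: [179.8, -0.1, 119.2]
force: [0.2, -1.7, 0.2]
gripper_width: 49.9
```

```bash
python3 d.py 542.3 106.7 68 72
```

```text
t 13.18 pos [542.5 107.7  71.3] rot [ 1.7982e+02 -8.0000e-02  1.1924e+02] q [ 10.  24. 104.   0.  52. -19.] F [ 0.2 -1.7  0.2] T [-0.18 -0.25  0.02] w 49.9
shift cm [-0.08 -0.06  0.33] turn [ 0.002 -0.003  0.824]
```

Call:
{"op": "move_arm", "data": {"increments": [[[0.4, -0.08, -0.05, 0.05, 0.002, -0.003, 0.045], [0.4, -0.03, -0.02, 0.05, 0, 0, 0.045], [0.4, -0.03, -0.02, 0.05, 0, 0, 0.045]]]}}

```text
time_s: 13.55
ee_pos: [542.4, 107.5, 70.8]
ee_rot: [179.8, -0.0, 111.2]
force: [0.3, -0.0, 0.3]
gripper_width: 49.7
```

```bash
python3 d.py 542.3 106.7 68 72
```

```text
t 13.55 pos [542.4 107.5  70.8] rot [ 1.7982e+02 -4.0000e-02  1.1120e+02] q [ 10.  24. 104.   0.  52. -11.] F [ 0.3 -0.   0.3] T [ 0.05 -0.27  0.04] w 49.7
shift cm [-0.07 -0.04  0.28] turn [ 0.003 -0.002  0.684]
```

Call:
{"op": "move_arm", "data": {"increments": [[[0.4, -0.05, -0.03, 0.05, 0.003, -0.002, 0.045], [0.4, -0.02, -0.02, 0.05, 0, 0, 0.045], [0.4, -0.02, -0.02, 0.05, 0, 0, 0.045], [0.4, -0.02, -0.02, 0.05, 0, 0, 0.045]]]}}

```text
time_s: 14.05
ee_pos: [542.6, 108.0, 70.2]
ee_rot: [179.8, -0.1, 100.5]
force: [1.4, -0.5, -0.8]
gripper_width: 50.0
```

```bash
python3 d.py 542.3 106.9 68 72
```

```text
t 14.05 pos [542.6 108.   70.2] rot [ 1.7978e+02 -8.0000e-02  1.0051e+02] q [ 10.  24. 104.   0.  52.  -1.] F [ 1.4 -0.5 -0.8] T [-0.16 -0.37  0.02] w 50.0
shift cm [-0.1  -0.05  0.22] turn [ 0.003 -0.002  0.498]
```

Call:
{"op": "move_arm", "data": {"increments": [[[0.4, -0.09, -0.05, 0.05, 0.003, -0.002, 0.045], [0.4, -0.04, -0.03, 0.05, 0, 0, 0.045], [0.4, -0.04, -0.02, 0.05, 0, 0, 0.045], [0.4, -0.04, -0.02, 0.05, 0, 0, 0.045]]]}}

```text
time_s: 14.55
ee_pos: [542.5, 107.4, 69.4]
ee_rot: [179.8, -0.1, 89.8]
force: [0.8, -0.9, -0.8]
gripper_width: 49.8
```

```bash
python3 d.py 542.3 106.9 68 72
```

```text
t 14.55 pos [542.5 107.4  69.4] rot [ 1.7979e+02 -1.5000e-01  8.9830e+01] q [ 10.  24. 104.   0.  52.  10.] F [ 0.8 -0.9 -0.8] T [ 0.   -0.28  0.02] w 49.8
shift cm [-0.05 -0.02  0.13] turn [ 0.003 -0.003  0.311]
```

Call:
{"op": "move_arm", "data": {"increments": [[[0.4, -0.05, -0.03, 0.05, 0.003, -0.003, 0.045], [0.4, -0.03, -0.03, 0.05, 0, 0, 0.045], [0.4, -0.03, -0.02, 0.05, 0, 0, 0.045], [0.4, -0.03, -0.02, 0.05, 0, 0, 0.045]]]}}

```text
time_s: 15.05
ee_pos: [542.4, 107.5, 68.5]
ee_rot: [179.8, -0.2, 79.2]
force: [0.7, 1.1, 0.3]
gripper_width: 49.5
```

```bash
python3 d.py 542.3 106.9 68 72
```

```text
t 15.05 pos [542.4 107.5  68.5] rot [ 1.7982e+02 -1.5000e-01  7.9160e+01] q [ 10.  24. 104.   0.  52.  21.] F [0.7 1.1 0.3] T [-0.05 -0.29 -0.02] w 49.5
shift cm [-0.06 -0.    0.05] turn [ 0.003 -0.003  0.125]
```

About 0.6 mm (9°) is left, so I take it slowly and watch the torque.

Call:
{"op": "move_arm", "data": {"increments": [[[0.4, -0.05, -0.02, 0.05, 0.002, -0.002, 0.04], [0.4, -0.03, -0.02, 0.05, 0, 0, 0.04]]]}}

```text
time_s: 15.3
ee_pos: [542.4, 107.6, 68.3]
ee_rot: [179.9, -0.2, 74.4]
force: [0.2, 0.2, 0.8]
gripper_width: 49.7
```

```bash
python3 d.py 542.3 106.9 68 72
```

```text
t 15.3 pos [542.4 107.6  68.3] rot [ 1.7987e+02 -1.5000e-01  7.4400e+01] q [ 10.  24. 104.   0.  52.  26.] F [0.2 0.2 0.8] T [-0.04 -0.23 -0.03] w 49.7
shift cm [-0.07  0.01  0.03] turn [ 0.002 -0.003  0.042]
```

Call:
{"op": "move_arm", "data": {"increments": [[[0.4, -0.03, -0.02, 0.05, 0, 0, 0.03]]]}}

```text
time_s: 15.42
ee_pos: [542.5, 107.7, 68.2]
ee_rot: [179.8, -0.2, 72.6]
force: [0.3, -0.7, 1.4]
gripper_width: 49.7
```

```bash
python3 d.py 542.3 106.9 68 72
```

```text
t 15.43 pos [542.5 107.7  68.2] rot [179.83  -0.21  72.61] q [ 10.  24. 104.   0.  52.  27.] F [ 0.3 -0.7  1.4] T [-0.05 -0.28  0.02] w 49.7
shift cm [-0.08  0.01  0.02] turn [ 0.003 -0.004  0.011]
```

Call:
{"op": "move_arm", "data": {"increments": [[[0.4, -0.05, -0.01, 0.05, 0, -0.002, 0.03], [0.4, -0.03, -0.01, 0.05, 0, 0, 0.03]]]}}

```text
time_s: 15.68
ee_pos: [542.4, 107.0, 68.0]
ee_rot: [179.8, -0.1, 69.0]
force: [0.8, -2.7, 4.7]
gripper_width: 49.8
```

```bash
python3 d.py 542.3 106.9 68 70
```

```text
t 15.68 pos [542.4 107.   68. ] rot [ 1.7977e+02 -1.1000e-01  6.9010e+01] q [ 10.  24. 104.  -0.  52.  31.] F [ 0.8 -2.7  4.7] T [-0.5   0.08  0.06] w 49.8
shift cm [-0.01 -0.01  0.  ] turn [ 0.004 -0.002 -0.017]
```

Call:
{"op": "move_arm", "data": {"increments": [[[0.4, -0.03, -0.01, 0.05, 0, 0, 0.03]]]}}

```text
time_s: 15.8
ee_pos: [542.4, 106.4, 68.0]
ee_rot: [179.7, -0.1, 67.2]
force: [1.1, -2.3, 5.8]
gripper_width: 49.8
```

```bash
python3 d.py 542.3 106.9 68 70
```

```text
t 15.8 pos [542.4 106.4  68. ] rot [ 1.7974e+02 -1.1000e-01  6.7200e+01] q [ 10.  24. 104.  -0.  51.  33.] F [ 1.1 -2.3  5.8] T [-0.39  0.12  0.04] w 49.8
shift cm [ 0.04 -0.03  0.  ] turn [ 0.005 -0.002 -0.049]
```

Call:
{"op": "move_arm", "data": {"increments": [[[0.4, 0.03, -0.03, 0.03, 0.005, -0.002, 0.03]]]}}

```text
time_s: 15.92
ee_pos: [542.2, 106.4, 67.9]
ee_rot: [-180.0, 0.0, 65.4]
force: [0.1, -2.6, 4.1]
gripper_width: 49.9
```

```bash
python3 d.py 542.3 106.9 68 66
```

```text
t 15.93 pos [542.2 106.4  67.9] rot [-1.7999e+02  4.0000e-02  6.5380e+01] q [ 10.  24. 104.  -0.  52.  35.] F [ 0.1 -2.6  4.1] T [-0.37 -0.02  0.09] w 49.9
shift cm [ 0.05 -0.01 -0.01] turn [-0.     0.001 -0.011]
```

Call:
{"op": "move_arm", "data": {"increments": [[[0.4, 0.02, -0.01, 0.03, 0.003, 0, 0.03]]]}}

```text
time_s: 16.05
ee_pos: [542.6, 106.9, 68.0]
ee_rot: [-179.8, -0.0, 63.5]
force: [0.0, 1.5, 5.4]
gripper_width: 49.6
```

```bash
python3 d.py 542.3 106.9 68 66
```

```text
t 16.05 pos [542.6 106.9  68. ] rot [-1.7984e+02 -1.0000e-02  6.3520e+01] q [ 10.  24. 104.   0.  52.  36.] F [0.  1.5 5.4] T [-0.05 -0.23  0.07] w 49.6
shift cm [-0.01 -0.02 -0.  ] turn [-0.003 -0.    -0.043]
```

Call:
{"op": "move_arm", "data": {"increments": [[[0.4, 0, -0.02, -0.02, -0.003, 0, 0], [0.6, 0, 0, 0, 0, 0, 0], [0.78, 0, 0, -0.05, 0, 0, 0], [0.78, 0, 0, -0.1, 0, 0, 0]]]}}

```text
time_s: 16.55
ee_pos: [540.8, 107.5, 68.0]
ee_rot: [-179.8, 0.1, 63.4]
force: [0.7, 0.8, 0.3]
gripper_width: 70.4
```

```bash
python3 d.py 542.3 106.9 160 63.5
```

```text
t 16.55 pos [540.8 107.5  68. ] rot [-1.7979e+02  6.0000e-02  6.3440e+01] q [ 10.  24. 104.   0.  52.  36.] F [0.7 0.8 0.3] T [-0.   -0.08  0.03] w 70.4
shift cm [ 0.01  0.13 -9.2 ] turn [-0.004  0.001 -0.001]
```

Released with 10 mm clear on each side. I lift straight up, then back off towards the base to clear the view.

Call:
{"op": "move_arm", "data": {"increments": [[[0.78, 0, 0.08, -1.5, 0, 0, 0], [0.78, 0, 0, -3.0, 0, 0, 0], [0.78, 0, 0, -4.0, 0, 0, 0], [0.78, 0, 0, -4.0, 0, 0, 0], [0.78, -2.0, -3.0, -2.0, 0, 0, 0], [0.78, -4.0, -4.0, 0, 0, 0, 0], [0.78, -4.0, -4.0, 0, 0, 0, 0], [0.78, -4.0, -4.0, 0, 0, 0, 0], [0.78, -4.0, -4.0, 0, 0, 0, 0], [0.78, 0, 0, 0, 0, 0, 0]]]}}

```text
time_s: 17.8
ee_pos: [286.4, 29.8, 225.8]
ee_rot: [179.6, -0.4, 63.5]
force: [1.3, 0.9, 0.8]
gripper_width: 71.1
```

```bash
python3 - <<'E'
from fit import *
s=monitor.state();print(s['ee_pos'],s['force'],s['time_s'])
f=grab('top');g=grab('side')
for n,q in(('top',f),('side',g)):
    print(n,np.round(fit(q,(542,106),z=96),2))
    w=cloud(q).reshape(-1,3); d=np.hypot(w[:,0]-542,w[:,1]-106.3)
    p=w[(d<24)&(d>20)&(w[:,2]>90)&(w[:,2]<102)]; A=np.c_[p[:,:2]-[542,106.3],np.ones(len(p))]
    c=np.linalg.lstsq(A,p[:,2],rcond=None)[0]; print(' hex top z',c[2],'tilt deg',np.degrees(c[:2]),len(p))
    p=w[(d<38)&(d>33)&(w[:,2]>50)&(w[:,2]<70)]; print(' plate z',np.median(p[:,2]))
    p=w[(d<9)&(w[:,2]>90)]; print(' nose z',np.median(p[:,2]))
a=cv2.resize(f['color'][120:240,100:220],None,fx=3,fy=3); b=cv2.resize(g['color'][200:320,130:250],None,fx=3,fy=3)
cv2.imwrite('pics/c4.png',np.hstack([a,b])[:,:,::-1])
E
```

```text
[286.37187714  29.75787659 225.84585499] [1.27026883 0.92972538 0.82272809] 17.8
top [542.45 105.67  33.83 124.02 402.  ]
 hex top z 96.41032586785316 tilt deg [ 0.1519911  -0.81589472] 140
 plate z 60.52406152834441
 nose z 100.56989387441278
side [541.43 107.74  33.88 132.09 409.  ]
 hex top z 96.16580248486105 tilt deg [-0.05622271  0.20710718] 130
 plate z 60.15259408299135
 nose z 99.9120388246119
```

View pics/c4.png

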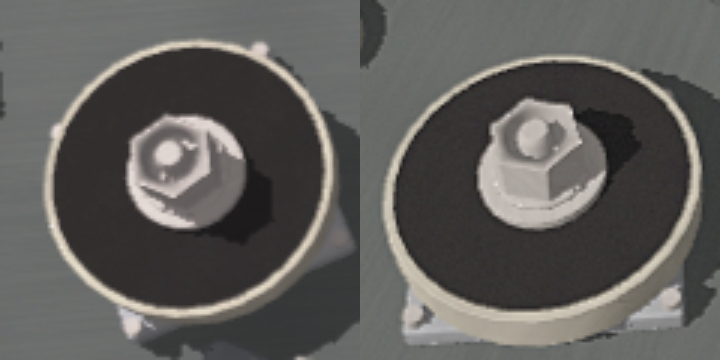

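The nut (top crop 168,153; side crop 537,135) sits level on the plate. Hexagon top minus plate is 35.9 and 36.0 mm in the two views, where 36 is right. I hand it in.

```bash
python3 -c "
from h import *
print(job.job_done(), monitor.state()['time_s'])"
```

```text
the job is handed in; nothing more can be done
the job is handed in; nothing more can be done
```

The large flange nut is screwed down onto the clamp plate of the larger grinding wheel and released, and the job is handed in. It took about 18 s of robot time.

- **Drop-in:** I set the nut on the arbor and turned it anticlockwise about 95°, pressing 3–4 N. It dropped in, and its underside came down to about 4 mm above the seat.
- **Screwing down:** I then turned it clockwise about 69°, against the nominal 60°. The height stopped changing over roughly the last 6°. Torque about the arbor axis stayed within about 0.13 N m at every reading.
- **Brief higher press:** Force read about 8 N when the nut bottomed after the drop, and about 9 N once the flange met the plate.

**Last checks:**
- The top of the hexagon is 35.9 mm (top camera) and 36.0 mm (side camera) above the plate, where 36 means fully seated.
- Tilt disagreed slightly between the cameras, at 0.8° and 0.2°; I put that down to depth noise.
- The gripper was open and clear of the wheel.
- I never went near the small nut, the spacer ring or the pink nuts, but I did not measure them again at the end.

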